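# Fill the jar carrier and hold it up level

## Robot

A 6-joint arm with a two-finger parallel gripper is mounted at the origin on the work surface. World frame = base frame: x ahead of the robot, y to its left, z up, the work surface at z = 0. Lengths are in mm, angles in rad, forces in N, time in s.
With the tool pointing down it reaches from about 350 to 975 mm from the base axis. Payload 7.1 kg.
Tool frame: the origin (TCP) lies at the centre of the arm's flange, where the gripper is bolted on; the fingertips stand 182 mm ahead of it and the grasp point (between the pads) lies 163 mm ahead of it; z points along the fingers, y is the line along which they close (so a half turn about z gives the same grasp; the last joint's range is limited). The gripper opens to 88 mm and grips with 3 to 60 N. Pads are 20 mm wide; open, the fingers measure 115 mm over their backs; the gripper's body (75 mm by 178 mm) begins 61 mm behind the grasp point.
Start: joints at [1.208, 0.423, 1.63, -0, 1.089, -0.019], TCP at [210.635, 588.421, 404.675] pointing down, gripper open.
Joint ranges: [-3, 3], [-0.9, 2.11], [0.09, 2.58], [-1.31, 4.45], [0.11, 2.69], [-2.54, 2.54]. Speed limits (rad/s): [2.39, 2.39, 3.01, 3.14, 3.14, 3.14].

## Interface

Orientations are given as a rotation vector (axis times angle).
In Python, from workcell import readout, get_image, ctrl gives the robot as it stands.
- The arm moves only by the tool step_arm, never from a script. Its argument "targets" is a list that holds one entry, the list of rows, each a list of 7 numbers: the shift along the world's x, y, z as a fraction of full scale, then the turn, a rotation vector about the world's x, y, z as a fraction of full scale, then the opening, from 0 (shut) to 1 (fully open). In form: [[[dx, dy, dz, wx, wy, wz, claw], ...]]. A call has exactly 5 rows; each row shifts and turns the commanded pose from where the row before left it; what a row does not reach is not made up. Full scale, the value 1, is 0.05 m for a shift and 4 degrees for a turn. A row lasts 1/8 s, in which the tool goes at most 62.5 mm and 10.7 degrees, less where a joint would pass 70% of its speed; a pose out of reach is approached as far as the arm can. A call with a number of a shift or a turn outside -1 to 1 is refused whole. A call with a gripper value outside its range is refused whole. The fingers move at their own pace and stop on an object; the grip force is fixed at half the most. Time passes only in rows, so rows that do not move let the fingers close, or fill a call up. It gives the time, the measured TCP pose, the force, the opening and the grip force at its end, in the units of the state.
- readout.get_obs(): the state, without advancing time (a new reading comes with each control period).
- get_image(name): name is "scene" or "top"; returns a dict with "pixels" (420x560x3 uint8, red, green, blue), "intrinsics" (3x3 intrinsics, pixels), "k1" (the pictures are not rectified: a ray, as slopes to the right and down, at radius r is drawn at 1 + k1 r^2 times it, then the intrinsics apply), "extrinsics" (4x4, takes a point from world to camera coordinates). Camera axes: x right, y down, z forward; pixel columns grow to the right and rows downward; lengths in mm; the calibration is good to about 2 mm. A picture is of the moment at which its call begins. There is no depth.
- ctrl.close_job(): hands the job in; it is judged then, once.
The state is a dict: "t": time; "qpos": joint angles; "qvel": joint speeds; "joint_torque": joint torques, N m; "ee_pos": TCP position; "orientation": TCP orientation; "ft_force": force on the tool from outside, world axes, zero at the start; "moment": the same for the moment, N m; "width": finger opening in mm; "grasp_force": force on a finger pad.
Only numpy, scipy, OpenCV 4.12 (cv2) and the standard library are available. Lean on these libraries where they do the work, as an engineer would, in place of code of your own. Each camera call takes 0.05 s, during which the arm holds its last target. There are 200 camera calls.

## Task

Two matching small jars of dried orange travel in the white two-well carrier, but only one is in: take the other small jar of the same size from the bench and set it upright, fully down, in the empty well, and let go of it while the carrier still stands on the bench. Then take the carrier by its upright grip, lift it to about 15 cm above the bench and keep it level and still for a couple of seconds; finish while still holding it there, both jars in their wells. Keep the jars and the carrier upright all the way, and leave the taller jar, the wider jar, the loose lid and the spatula where they are.

Things in the scene. Friction and masses are not known exactly. Their poses are not given: they have to be found in the camera images.
- carrier: Jar carrier, loose, any yaw, 0.32 kg. White base 90 x 230 x 22 mm (x, y, z); two round wells 64 mm wide, 14 mm deep, centred 68 mm either side of the middle along y, floors 8 mm above the underside. Mid-base a steel upright (40 x 8 mm, to z 100) bears a flat grey grip: 60 mm along x, 16 mm thick along y, z 100 to 145 mm. Origin: centre of the underside; z up.
- handle (a point): Centre of the carrier's flat grip, 122.5 mm above the carrier's underside; axes as the carrier's: grip it across its 16 mm thickness, that is along y. When both jars are in, their lids end 12 mm below the grip's lower edge. Carrier and both jars weigh 0.55 to 0.77 kg; the jars may differ.
- empty_well (a point): Centre of the floor of the carrier's empty well, at +68 mm along the carrier's y axis; a jar that is fully down has its origin here. Axes as the carrier's.
- jar_spare: The small jar to be loaded: glass, 56 mm across, 80 mm tall, its top 20 mm an aluminium lid of the same width; dried slices inside; 0.12 to 0.22 kg. Origin: centre of its underside; z up. Stands upright on the bench among a taller and a wider jar.
- jar_loaded: The same kind of small jar, 56 x 80 mm, standing already in the carrier's other well (at -68 mm along the carrier's y). Origin: centre of its underside.
- jar_tall: Bystander: taller jar, 62 mm across, 112 mm tall, loose. Origin: centre of its underside.
- jar_wide: Bystander: wider, lower jar, 84 mm across, 60 mm tall, loose. Origin: centre of its underside.
- loose_lid: Bystander: a jar lid lying on the bench, 56 mm across, 14 mm high. Origin: centre of its underside.
- spatula: Bystander: kitchen spatula about 240 mm long, lying on the bench at the robot's right, roughly along x.
Things that resemble listed ones, but are neither listed nor needed, are in the scene too. What is shaped like the carrier but blue or pink is not meant.

How it is judged:
By the outcome, as a careful person would: the job done as asked, in the order asked, and still so for the second after the job is handed in, while the arm keeps its last pose, push and grip.
It also fails if it takes over 61 s, if anything falls off the work surface, if the arm or the gripper's body presses on something with over 40 N, if the wrist force passes 120 N, or if a joint passes its speed limit or range.

## Working session

There is one attempt and no reset: what is moved stays moved. The work goes in short steps, Python scripts to look and compute and a tool call to move; the robot and the scene stay as the last step left them, time stands still between calls to the robot, and variables do not carry over. Pictures are saved under pics/ and viewed, at most 10 in all, crops included, and the job is handed in when it is done.

Besides the shell and the picture viewer there is one more tool, called by a JSON object that holds its "method" and its "body". step_arm: Moves the arm, as the interface text tells. Shift numbers are shares of 0.05 m and turn numbers shares of 4 degrees, none past 1 either way. Its arguments: {"type":"object","properties":{"targets":{"type":"array"}},"required":["targets"]}

```bash
mkdir -p pics; cat > h.py <<'E'
import numpy as np, cv2
from workcell import readout, get_image, ctrl
def snap(name,fn):
    d=get_image(name); cv2.imwrite(f'pics/{fn}.png',d['pixels'][:,:,::-1]); np.save(f'pics/{fn}.npy',d,allow_pickle=True); return d
def load(fn): return np.load(f'pics/{fn}.npy',allow_pickle=True).item()
def p2w(d,u,v,z):
    K=np.array(d['intrinsics']);T=np.array(d['extrinsics'])
    n=cv2.undistortPoints(np.array([[[u,v]]],float),K,np.array([d['k1'],0,0,0.]))[0,0]
    R,t=T[:3,:3],T[:3,3]; c=-R.T@t; r=R.T@np.array([n[0],n[1],1]); return (c+r*(z-c[2])/r[2]).round(1)
def w2p(d,P):
    T=np.array(d['extrinsics'])
    return cv2.projectPoints(np.atleast_2d(P).astype(float),cv2.Rodrigues(T[:3,:3])[0],T[:3,3],np.array(d['intrinsics']),np.array([d['k1'],0,0,0.]))[0][:,0]
E
python3 - <<'E'
from h import *
a=snap('scene','s0');b=snap('top','t0')
for d in(a,b):
    T=np.array(d['extrinsics']);print((-T[:3,:3].T@T[:3,3]).round(),T[2,:3].round(2),d['k1'])
o=readout.get_obs();print(o['t'],o['orientation'],o['width'],o['ft_force'])
E
```

```text
[1162. -272.  929.] [-0.62  0.18 -0.76] -0.10339625968931979
[ 321.  -79. 1185.] [ 0.14  0.01 -0.99] -0.10469507141977481
0.1 [-5.37400533e-01 -3.09499218e+00  2.10182619e-03] 87.8899793881702 [-0.08536123  0.65392777  0.26621855]
```

View pics/s0.png

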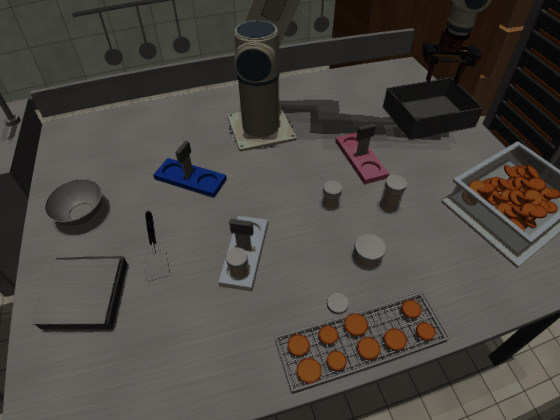

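View pics/t0.png

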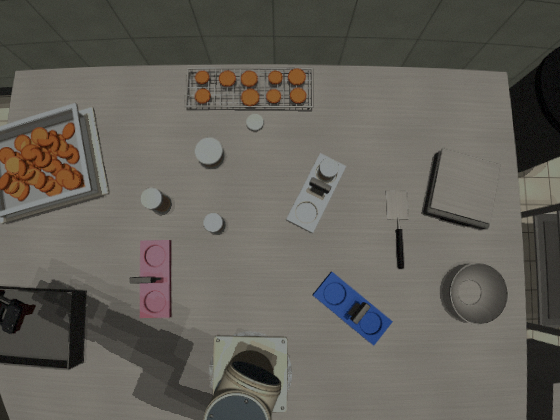

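The scene shot shows three jars: small at (332,194), tall at (393,192), wide at (369,250). In the top view they are at (213,223), (152,199) and (208,152). The white carrier is at top (317,192), with its loaded jar at (328,168) and its empty well at (306,212). The small jar at top (213,223) fits jar_spare, since it is the smallest and looks like the loaded one. I'll confirm this in an enlarged crop and take measurements.

```bash
python3 - <<'E'
from h import *
a=load('s0');b=load('t0')
c1=cv2.resize(b['pixels'][135:240,130:350,::-1],None,fx=3.6,fy=3.6,interpolation=cv2.INTER_CUBIC)
c2=cv2.resize(a['pixels'][170:300,210:420,::-1],None,fx=1.6,fy=1.6,interpolation=cv2.INTER_CUBIC)
im=np.zeros((600,792,3),np.uint8);im[:378]=c1[:378,:792];im[385:385+c2.shape[0],:c2.shape[1]]=c2[:215]
cv2.imwrite('pics/c0.png',im)
for n,u,v,z in[('spare',213,222,80),('tall',151,198,112),('wide',208,152,60),('loaded',328,168,88),('well',306,212,8),('grip',320,186,145)]:print(n,p2w(b,u,v,z))
E
```

```text
spare [437.9 107.8  80. ]
tall [500.2 281.4 112. ]
wide [649.9 133.9  60. ]
loaded [ 597.  -219.8   88. ]
well [ 479.3 -162.     8. ]
grip [ 532.4 -190.3  145. ]
```

View pics/c0.png

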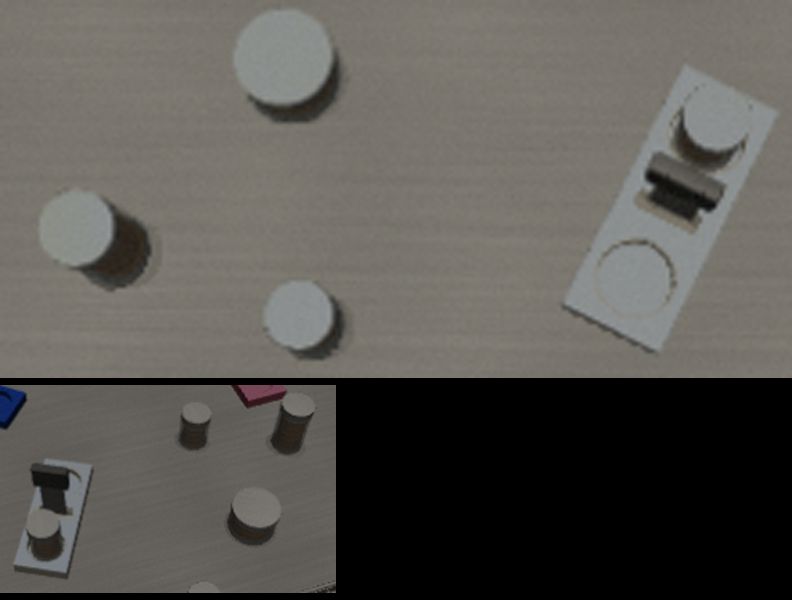

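The crop confirms it: the spare jar at crop (300,315) has the same lid diameter as the loaded one at (714,120). The tall jar (78,228) and wide jar (284,58) are clearly different. The well rim is at (637,278) and the carrier corners at (685,66), (778,112), (658,352), (565,306).

```bash
python3 - <<'E'
from h import *
a=load('s0');b=load('t0')
f=lambda x,y,z:p2w(b,(x+.5)/3.6-.5+130,(y+.5)/3.6-.5+135,z)
C=np.array([f(x,y,22) for x,y in((685,66),(778,112),(658,352),(565,306))]);print(C,C.mean(0))
e=(C[2]+C[3]-C[0]-C[1])/2;print('y axis',e,np.degrees(np.arctan2(e[1],e[0])),np.linalg.norm(e))
w=C[2]-C[3]+C[1]-C[0];print(np.degrees(np.arctan2(w[1],w[0])),np.linalg.norm(w)/2)
print('spare',f(300,315,80),'well',f(637,278,22),'loaded',f(714,120,88))
print('grip top',[f(x,y,145) for x,y in((655,153),(724,190))])
# scene check of spare lid
s=lambda x,y,z:p2w(a,x/1.6+210,(y-385)/1.6+170,z)
print('spare scene',s(196,411,80),'loaded',s(44,524,88))
o=readout.get_obs();print(o['t'],o['ee_pos'],o['orientation'])
from scipy.spatial.transform import Rotation as R
M=R.from_rotvec(o['orientation']).as_matrix();print(M.round(3))
E
```

```text
[[ 660.8 -203.9   22. ]
 [ 621.5 -282.8   22. ]
 [ 416.3 -180.3   22. ]
 [ 453.7 -103.    22. ]] [ 538.075 -192.5     22.   ]
y axis [-206.15  101.7     0.  ] 153.74148946551225 229.87107799808132
-116.15275250442048 87.0076577089626
spare [437.5 107.9  80. ] well [ 477.8 -162.8   22. ] loaded [ 597.1 -219.7   88. ]
grip top [array([ 556.6, -167.6,  145. ]), array([ 528.8, -219.5,  145. ])]
spare scene [437.3 109.4  80. ] loaded [ 604.3 -220.    88. ]
0.1 [210.55331086 588.19767841 403.98814873] [-5.37400533e-01 -3.09499218e+00  2.10182619e-03]
[[-0.941  0.337 -0.001]
 [ 0.337  0.941 -0.001]
 [ 0.    -0.001 -1.   ]]
```

{"method": "step_arm", "body": {"targets": [[[0.45, -0.96, -0.15, 0, 0, -0.17, 1], [0.45, -0.96, -0.15, 0, 0, -0.17, 1], [0.45, -0.96, -0.15, 0, 0, -0.17, 1], [0.45, -0.96, -0.15, 0, 0, -0.17, 1], [0.45, -0.96, -0.15, 0, 0, -0.17, 1]]]}}

```text
t: 0.72
ee_pos: [323.5, 346.8, 366.8]
orientation: [0.629, 3.078, -0.0]
ft_force: [0.3, 0.1, -0.6]
width: 87.5
grasp_force: 0.0
```

{"method": "step_arm", "body": {"targets": [[[0.45, -0.96, -0.15, 0, 0, -0.17, 1], [0.45, -0.96, -0.15, 0, 0, -0.17, 1], [0.45, -0.96, -0.15, 0, 0, -0.17, 1], [0.45, -0.96, -0.15, 0, 0, -0.17, 1], [0, 0, 0, 0, 0, 0, 1]]]}}

```text
t: 1.35
ee_pos: [413.9, 153.7, 336.6]
orientation: [-0.71, -3.059, 0.001]
ft_force: [0.9, 0.0, -0.1]
width: 87.7
grasp_force: 0.0
```

{"method": "step_arm", "body": {"targets": [[[0.16, -0.3, -0.2, 0, 0, 0, 1], [0.16, -0.3, -0.2, 0, 0, 0, 1], [0.15, -0.3, -0.2, 0, 0, 0, 1], [0, 0, -0.4, 0, 0, 0, 1], [0, 0, 0, 0, 0, 0, 1]]]}}

```text
t: 1.98
ee_pos: [436.2, 111.1, 285.9]
orientation: [-0.701, -3.059, 0.002]
ft_force: [-0.1, 0.0, 0.0]
width: 87.9
grasp_force: 0.0
```

```bash
python3 - <<'E'
from h import *
a=snap('scene','s1');b=snap('top','t1')
o=readout.get_obs();p=o['ee_pos'];print(p,o['qpos'])
u,v=w2p(a,[437.5,108.5,60])[0].astype(int)
c=[cv2.resize(d['pixels'][y-50:y+50,x-66:x+66,::-1],None,fx=3,fy=3,interpolation=cv2.INTER_CUBIC) for d,x,y in((a,u,v),(b,213,215))]
cv2.imwrite('pics/c1.png',np.hstack(c))
E
```

```text
[436.73641255 111.43148973 287.13998522] [ 2.23408986e-01  3.66496532e-01  2.08513999e+00  1.18895913e-05
  6.90591175e-01 -8.96934466e-01]
```

View pics/c1.png

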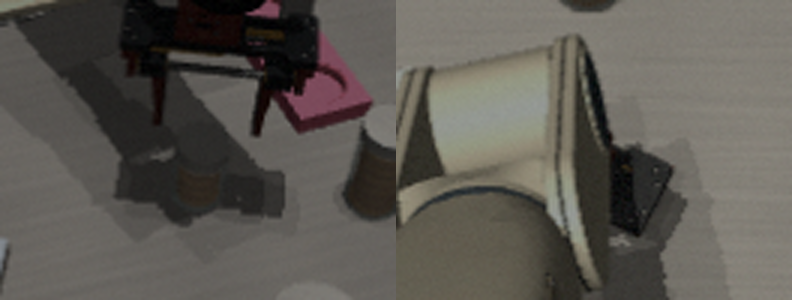

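The fingers straddle the spare jar, whose lid is at about (205,145) in the left crop, with clear gaps either side. I'll go down.

{"method": "step_arm", "body": {"targets": [[[0.02, -0.05, -0.3, 0, 0, 0, 1], [0, 0, -0.4, 0, 0, 0, 1], [0, 0, -0.4, 0, 0, 0, 1], [0, 0, -0.36, 0, 0, 0, 1], [0, 0, 0, 0, 0, 0, 1]]]}}

```text
t: 2.7
ee_pos: [437.2, 108.8, 213.0]
orientation: [-0.701, -3.06, 0.002]
ft_force: [-1.3, -0.1, -0.2]
width: 87.7
grasp_force: 0.0
```

{"method": "step_arm", "body": {"targets": [[[0, 0, 0, 0, 0, 0, 0.75], [0, 0, 0, 0, 0, 0, 0.65], [0, 0, 0, 0, 0, 0, 0.6], [0, 0, 0, 0, 0, 0, 0.4], [0, 0, 0, 0, 0, 0, 0.3]]]}}

```text
t: 3.32
ee_pos: [437.8, 109.0, 214.6]
orientation: [0.702, 3.062, 0.001]
ft_force: [0.5, -0.4, 6.5]
width: 55.4
grasp_force: 30.0
```

{"method": "step_arm", "body": {"targets": [[[0, 0, 0, 0, 0, 0, 0], [0, 0, 0, 0, 0, 0, 0], [0, 0, 0, 0, 0, 0, 0], [0, 0, 0, 0, 0, 0, 0], [0, 0, 0, 0, 0, 0, 0]]]}}

```text
t: 3.95
ee_pos: [437.8, 109.0, 214.6]
orientation: [0.702, 3.062, 0.0]
ft_force: [-0.2, -0.9, 6.3]
width: 55.6
grasp_force: 30.0
```

{"method": "step_arm", "body": {"targets": [[[0, 0, 0.1, 0, 0, 0, 0], [0, 0, 0.2, 0, 0, 0, 0], [0, 0, 0.4, 0, 0, 0, 0], [0, 0, 0.5, 0, 0, 0, 0], [0, 0, 0, 0, 0, 0, 0]]]}}

```text
t: 4.58
ee_pos: [438.2, 109.0, 275.8]
orientation: [0.701, 3.059, 0.003]
ft_force: [0.8, 0.3, -1.6]
width: 55.6
grasp_force: 30.0
```

```bash
python3 - <<'E'
from h import *
o=readout.get_obs();print(o['ee_pos'],o['ft_force'],o['moment'],o['width'],o['orientation'])
E
```

```text
[438.21454275 109.03753979 275.79187672] [ 0.81712191  0.30481368 -1.57232399] [0.03267091 0.00314394 0.00895783] 55.56158056934775 [7.01098389e-01 3.05875139e+00 2.60816407e-03]
```

{"method": "step_arm", "body": {"targets": [[[0.05, -0.3, 0, 0, 0, 0, 0], [0.1, -0.6, 0, 0, 0, 0, 0], [0.1, -0.7, 0, 0, 0, 0, 0], [0.1, -0.7, 0, 0, 0, 0, 0], [0.1, -0.7, 0, 0, 0, 0, 0]]]}}

```text
t: 5.2
ee_pos: [459.7, -43.0, 273.0]
orientation: [-0.702, -3.06, 0.001]
ft_force: [0.9, 0.1, -1.5]
width: 55.8
grasp_force: 30.0
```

{"method": "step_arm", "body": {"targets": [[[0.1, -0.7, 0, 0, 0, 0, 0], [0.1, -0.7, 0, 0, 0, 0, 0], [0.09, -0.6, 0, 0, 0, 0, 0], [0.05, -0.4, 0, 0, 0, 0, 0], [0, 0, 0, 0, 0, 0, 0]]]}}

```text
t: 5.82
ee_pos: [476.9, -162.4, 273.5]
orientation: [-0.705, -3.061, -0.0]
ft_force: [-0.3, 0.5, -1.5]
width: 55.5
grasp_force: 30.0
```

{"method": "step_arm", "body": {"targets": [[[0, 0, 0, 0, 0, 0, 0], [0, 0, 0, 0, 0, 0, 0], [0, 0, 0, 0, 0, 0, 0], [0, 0, 0, 0, 0, 0, 0], [0, 0, 0, 0, 0, 0, 0]]]}}

```text
t: 6.45
ee_pos: [477.2, -160.9, 274.2]
orientation: [0.701, 3.062, -0.0]
ft_force: [0.7, 0.4, -2.9]
width: 55.5
grasp_force: 30.0
```

```bash
python3 - <<'E'
from h import *
a=snap('scene','s2');b=snap('top','t2')
o=readout.get_obs();print(o['ee_pos'],o['orientation'],o['qpos'].__repr__())
u,v=w2p(a,[500,-170,60])[0].astype(int)
cv2.imwrite('pics/c2.png',cv2.resize(a['pixels'][v-70:v+70,u-90:u+90,::-1],None,fx=4,fy=4,interpolation=cv2.INTER_CUBIC)); print(u,v)
E
```

```text
[ 477.17879814 -161.0022062   274.22583106] [7.01675912e-01 3.06209086e+00 1.30005902e-06] array([-3.49046134e-01,  4.50139984e-01,  1.97870271e+00,  2.69515817e-05,
        7.12615039e-01, -1.46934233e+00])
247 228
```

View pics/c2.png

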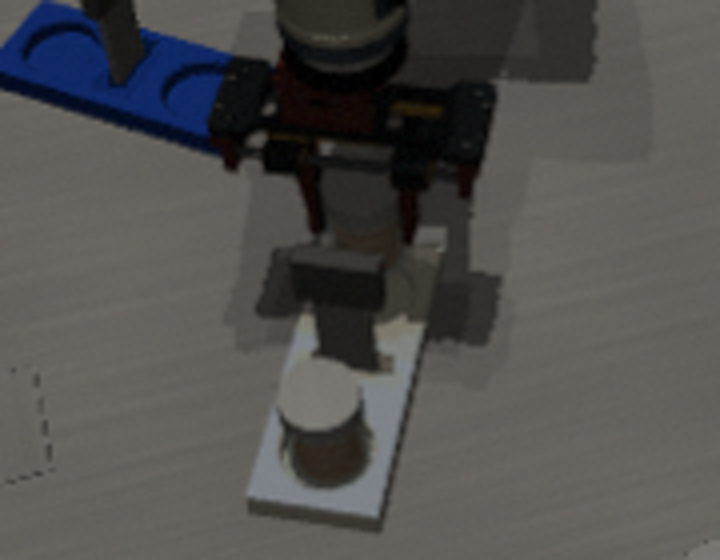

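The held jar hangs over the far end of the white carrier at crop (360,230), behind the grip at (340,275), in line with the well. I'll lower it carefully.

{"method": "step_arm", "body": {"targets": [[[0, -0.02, -0.2, 0, 0, 0, 0], [0, 0, -0.25, 0, 0, 0, 0], [0, 0, -0.2, 0, 0, 0, 0], [0, 0, -0.1, 0, 0, 0, 0], [0, 0, 0, 0, 0, 0, 0]]]}}

```text
t: 7.18
ee_pos: [477.0, -162.0, 236.1]
orientation: [-0.702, -3.061, -0.0]
ft_force: [0.5, 0.3, -1.6]
width: 55.8
grasp_force: 30.0
```

{"method": "step_arm", "body": {"targets": [[[0, 0, -0.06, 0, 0, 0, 0], [0, 0, -0.06, 0, 0, 0, 0], [0, 0, -0.04, 0, 0, 0, 0], [0, 0, 0, 0, 0, 0, 0], [0, 0, 0, 0, 0, 0, 0]]]}}

```text
t: 7.8
ee_pos: [477.2, -162.1, 228.8]
orientation: [0.702, 3.062, -0.0]
ft_force: [0.6, 0.0, -1.7]
width: 55.5
grasp_force: 30.0
```

{"method": "step_arm", "body": {"targets": [[[0, 0, -0.05, 0, 0, 0, 0], [0, 0, -0.05, 0, 0, 0, 0], [0, 0, -0.02, 0, 0, 0, 0], [0, 0, 0, 0, 0, 0, 0], [0, 0, 0, 0, 0, 0, 0]]]}}

```text
t: 8.43
ee_pos: [477.1, -162.1, 222.7]
orientation: [-0.702, -3.062, 0.0]
ft_force: [-0.6, -0.6, -0.4]
width: 55.6
grasp_force: 30.0
```

{"method": "step_arm", "body": {"targets": [[[0, 0, -0.02, 0, 0, 0, 0], [0, 0, -0.02, 0, 0, 0, 0], [0, 0, 0, 0, 0, 0, 0], [0, 0, 0, 0, 0, 0, 0], [0, 0, 0, 0, 0, 0, 0]]]}}

```text
t: 9.05
ee_pos: [477.2, -162.1, 222.6]
orientation: [0.702, 3.061, -0.0]
ft_force: [-7.1, 2.4, 25.8]
width: 55.4
grasp_force: 30.0
```

The jar is on the well floor. I'll back off slightly, open and rise.

{"method": "step_arm", "body": {"targets": [[[0, 0, 0.03, 0, 0, 0, 0], [0, 0, 0, 0, 0, 0, 0.68], [0, 0, 0, 0, 0, 0, 0.75], [0, 0, 0, 0, 0, 0, 0.9], [0, 0, 0, 0, 0, 0, 1]]]}}

```text
t: 9.68
ee_pos: [477.1, -162.1, 222.0]
orientation: [-0.702, -3.062, -0.0]
ft_force: [0.0, 0.8, 0.1]
width: 82.1
grasp_force: 0.0
```

{"method": "step_arm", "body": {"targets": [[[0, 0, 0, 0, 0, 0, 1], [0, 0, 0.3, 0, 0, 0, 1], [0, 0, 0.7, 0, 0, 0, 1], [0, 0, 0.9, 0, 0, 0, 1], [0, 0, 0.9, 0, 0, 0, 1]]]}}

```text
t: 10.3
ee_pos: [476.9, -162.0, 364.4]
orientation: [0.702, 3.062, -0.0]
ft_force: [0.2, 0.5, 0.1]
width: 87.7
grasp_force: 0.0
```

{"method": "step_arm", "body": {"targets": [[[0, 0.7, 0, 0, 0, -1, 1], [0, 0.7, 0, 0, 0, -1, 1], [0, 0.7, 0, 0, 0, -1, 1], [0, 0.7, 0, 0, 0, -1, 1], [0, 0.7, 0, 0, 0, -1, 1]]]}}

```text
t: 10.92
ee_pos: [476.9, 14.0, 363.3]
orientation: [1.226, 2.891, 0.001]
ft_force: [0.1, -0.3, -0.0]
width: 87.9
grasp_force: 0.0
```

{"method": "step_arm", "body": {"targets": [[[0, 0.7, 0, 0, 0, -1, 1], [0, 0, 0, 0, 0, -1, 1], [0, 0, 0, 0, 0, -1, 1], [0, 0, 0, 0, 0, -1, 1], [0, 0, 0, 0, 0, -1, 1]]]}}

```text
t: 11.55
ee_pos: [477.0, 48.0, 363.2]
orientation: [1.709, 2.635, 0.001]
ft_force: [-0.8, -0.2, -0.4]
width: 87.9
grasp_force: 0.0
```

{"method": "step_arm", "body": {"targets": [[[0, 0, 0, 0, 0, -1, 1], [0, 0, 0, 0, 0, -1, 1], [0, 0, 0, 0, 0, -1, 1], [0, 0, 0, 0, 0, -1, 1], [0, 0, 0, 0, 0, -1, 1]]]}}

```text
t: 12.18
ee_pos: [477.0, 47.9, 363.2]
orientation: [2.141, 2.298, 0.001]
ft_force: [0.5, 0.4, 0.9]
width: 87.5
grasp_force: 0.0
```

```bash
python3 - <<'E'
from h import *
a=snap('scene','s3');b=snap('top','t3')
o=readout.get_obs();print(o['ee_pos'],o['orientation'],o['qpos'].__repr__())
c=[cv2.resize(d['pixels'][y-50:y+50,x-50:x+50,::-1],None,fx=4,fy=4,interpolation=cv2.INTER_CUBIC) for d,x,y in((a,245,240),(b,317,192))]
cv2.imwrite('pics/c3.png',np.hstack(c))
E
```

```text
[477.0324215   47.90938917 363.08132859] [2.13898956e+00 2.30001455e+00 1.08550678e-03] array([ 7.52805105e-02,  2.69682649e-01,  1.97885689e+00, -3.65999261e-05,
        8.92085266e-01,  2.78521606e-03])
```

View pics/c3.png

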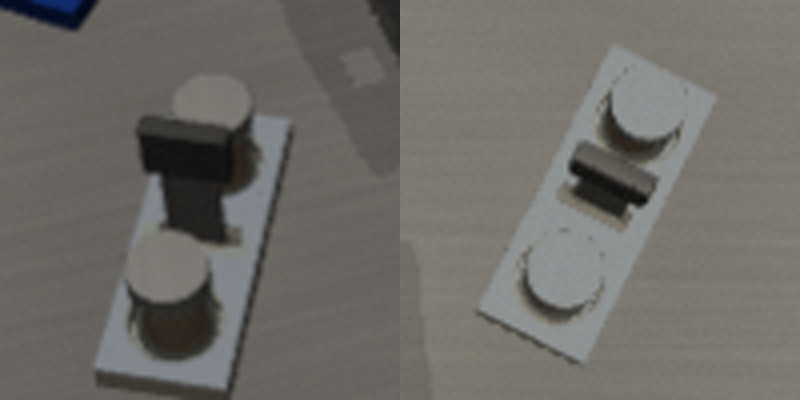

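Both jars stand upright and fully down in their wells, with lids at right-crop (248,103) and (166,268). The carrier corners are at (215,44), (315,96), (183,363), (77,311). I'll recompute the grip pose.

```bash
python3 - <<'E'
from h import *
b=load('t3');f=lambda x,y,z:p2w(b,(x+.5)/4-.5+267,(y+.5)/4-.5+142,z)
C=np.array([f(x,y,22) for x,y in((215,44),(315,96),(183,363),(77,311))]);print(C.mean(0))
e=(C[2]+C[3]-C[0]-C[1])/2;print(np.degrees(np.arctan2(e[1],e[0])),np.linalg.norm(e))
L=np.array([f(248,103,88),f(166,268,88)]);e=L[1]-L[0];print(L.mean(0),np.degrees(np.arctan2(e[1],e[0])),np.linalg.norm(e))
# top face of grip, z145: corners
G=np.array([f(x,y,145) for x,y in((183,141),(258,178),(250,190),(174,155))]);print(G.mean(0)); e=G[1]-G[0];print(np.degrees(np.arctan2(e[1],e[0])))
from scipy.spatial.transform import Rotation as R
y=R.from_rotvec(readout.get_obs()['orientation']).as_matrix()[:,1];print(np.degrees(np.arctan2(y[1],y[0])))
E
```

```text
[ 538.65 -192.     22.  ]
153.47938136889127 230.67284192119365
[ 538.55 -192.     88.  ] 153.87333112947422 134.43634181277025
[ 540.35 -192.2   145.  ]
-116.20299735779675
4.154990819126149
```

{"method": "step_arm", "body": {"targets": [[[0.155, -0.6, 0, 0, 0, -0.95, 1], [0.155, -0.6, 0, 0, 0, -0.95, 1], [0.155, -0.6, 0, 0, 0, -0.95, 1], [0.155, -0.6, 0, 0, 0, -0.95, 1], [0.155, -0.6, 0, 0, 0, -0.95, 1]]]}}

```text
t: 12.9
ee_pos: [516.0, -103.1, 362.9]
orientation: [2.489, 1.916, 0.001]
ft_force: [0.2, -0.6, -0.6]
width: 87.8
grasp_force: 0.0
```

{"method": "step_arm", "body": {"targets": [[[0.155, -0.6, 0, 0, 0, -0.95, 1], [0.155, -0.6, 0, 0, 0, -0.95, 1], [0.155, -0.6, 0, 0, 0, -0.95, 1], [0, 0, 0, 0, 0, 0, 1], [0, 0, 0, 0, 0, 0, 1]]]}}

```text
t: 13.52
ee_pos: [538.7, -191.6, 362.3]
orientation: [-2.666, -1.661, 0.0]
ft_force: [-0.3, 0.2, -0.2]
width: 87.9
grasp_force: 0.0
```

```bash
python3 - <<'E'
from h import *
from scipy.spatial.transform import Rotation as R
o=readout.get_obs();M=R.from_rotvec(o['orientation']).as_matrix();y=M[:,1];print(o['ee_pos'],np.degrees(np.arctan2(y[1],y[0])),M[:,2])
E
```

```text
[ 538.72484914 -191.61015015  362.26838313] -26.140165056584248 [-5.36120597e-04  4.24326171e-04 -9.99999766e-01]
```

{"method": "step_arm", "body": {"targets": [[[0, 0, -0.4, 0, 0, 0, 1], [0, 0, -0.5, 0, 0, 0, 1], [0, 0, -0.4, 0, 0, 0, 1], [0, 0, -0.22, 0, 0, 0, 1], [0, 0, 0, 0, 0, 0, 1]]]}}

```text
t: 14.15
ee_pos: [538.9, -191.4, 285.8]
orientation: [-2.665, -1.661, 0.001]
ft_force: [0.2, -0.3, 0.5]
width: 87.4
grasp_force: 0.0
```

{"method": "step_arm", "body": {"targets": [[[0, 0, 0, 0, 0, 0, 0.6], [0, 0, 0, 0, 0, 0, 0.4], [0, 0, 0, 0, 0, 0, 0.3], [0, 0, 0, 0, 0, 0, 0.24], [0, 0, 0, 0, 0, 0, 0.2]]]}}

```text
t: 14.78
ee_pos: [539.1, -192.1, 286.3]
orientation: [2.667, 1.66, 0.0]
ft_force: [-0.2, -0.2, -0.1]
width: 41.5
grasp_force: 0.0
```

{"method": "step_arm", "body": {"targets": [[[0, 0, 0, 0, 0, 0, 0.15], [0, 0, 0, 0, 0, 0, 0.1], [0, 0, 0, 0, 0, 0, 0], [0, 0, 0, 0, 0, 0, 0], [0, 0, 0, 0, 0, 0, 0]]]}}

```text
t: 15.4
ee_pos: [538.9, -192.0, 286.1]
orientation: [-2.667, -1.659, 0.001]
ft_force: [-4.0, -0.2, 1.0]
width: 15.8
grasp_force: 30.0
```

{"method": "step_arm", "body": {"targets": [[[0, 0, 0, 0, 0, 0, 0], [0, 0, 0.05, 0, 0, 0, 0], [0, 0, 0.1, 0, 0, 0, 0], [0, 0, 0.15, 0, 0, 0, 0], [0, 0, 0.2, 0, 0, 0, 0]]]}}

```text
t: 16.02
ee_pos: [539.1, -192.1, 311.6]
orientation: [-2.667, -1.66, 0.0]
ft_force: [-0.2, 0.6, -7.2]
width: 15.7
grasp_force: 30.0
```

{"method": "step_arm", "body": {"targets": [[[0, 0, 0.2, 0, 0, 0, 0], [0, 0, 0.2, 0, 0, 0, 0], [0, 0, 0.2, 0, 0, 0, 0], [0, 0, 0.2, 0, 0, 0, 0], [0, 0, 0.2, 0, 0, 0, 0]]]}}

```text
t: 16.65
ee_pos: [539.1, -192.0, 361.8]
orientation: [-2.667, -1.66, 0.0]
ft_force: [-0.2, -0.6, -7.0]
width: 15.3
grasp_force: 30.0
```

{"method": "step_arm", "body": {"targets": [[[0, 0, 0.2, 0, 0, 0, 0], [0, 0, 0.2, 0, 0, 0, 0], [0, 0, 0.2, 0, 0, 0, 0], [0, 0, 0.2, 0, 0, 0, 0], [0, 0, 0.2, 0, 0, 0, 0]]]}}

```text
t: 17.27
ee_pos: [539.1, -192.1, 411.8]
orientation: [-2.667, -1.66, 0.0]
ft_force: [0.5, 0.7, -7.1]
width: 15.9
grasp_force: 30.0
```

{"method": "step_arm", "body": {"targets": [[[0, 0, 0.2, 0, 0, 0, 0], [0, 0, 0.15, 0, 0, 0, 0], [0, 0, 0.1, 0, 0, 0, 0], [0, 0, 0.05, 0, 0, 0, 0], [0, 0, 0, 0, 0, 0, 0]]]}}

```text
t: 17.9
ee_pos: [539.1, -192.1, 436.2]
orientation: [-2.667, -1.66, 0.0]
ft_force: [0.7, -0.3, -7.5]
width: 16.0
grasp_force: 30.0
```

{"method": "step_arm", "body": {"targets": [[[0, 0, 0, 0, 0, 0, 0], [0, 0, 0, 0, 0, 0, 0], [0, 0, 0, 0, 0, 0, 0], [0, 0, 0, 0, 0, 0, 0], [0, 0, 0, 0, 0, 0, 0]]]}}

```text
t: 18.52
ee_pos: [539.1, -192.1, 436.2]
orientation: [-2.667, -1.66, 0.0]
ft_force: [1.0, -1.0, -7.0]
width: 15.9
grasp_force: 30.0
```

```bash
python3 - <<'E'
from h import *
a=snap('scene','s4');o=readout.get_obs();print(o['ft_force'],o['moment'],o['width'])
u,v=w2p(a,[538,-192,230])[0].astype(int);print(u,v)
cv2.imwrite('pics/c4.png',cv2.resize(a['pixels'][v-70:v+70,u-90:u+90,::-1],None,fx=4,fy=4,interpolation=cv2.INTER_CUBIC))
E
```

```text
[-0.14681755  0.94170566 -7.44651838] [-0.04405451  0.10975196  0.00336249] 15.951171120708711
237 199
```

View pics/c4.png

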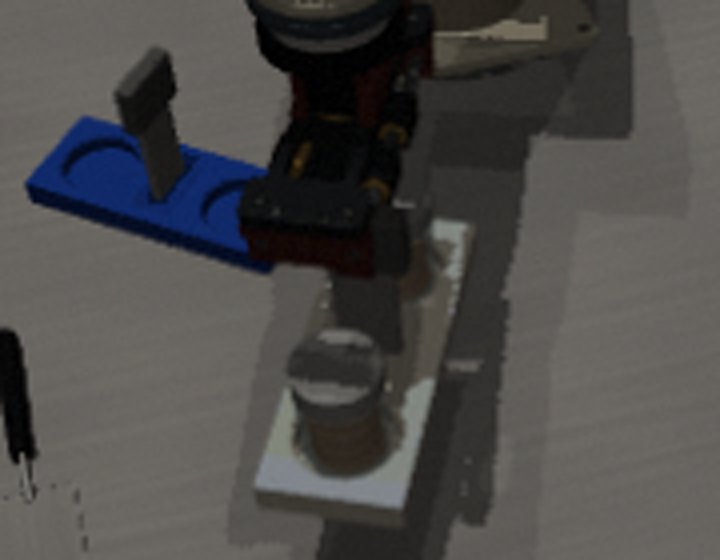

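The carrier hangs from the gripper with both jars in their wells, the near one at (338,400) and the far one at (420,265). I'll hold still for 2.5 s, then compare the near corners at crop (255,490) and (407,511) with a level projection.

{"method": "step_arm", "body": {"targets": [[[0, 0, 0, 0, 0, 0, 0], [0, 0, 0, 0, 0, 0, 0], [0, 0, 0, 0, 0, 0, 0], [0, 0, 0, 0, 0, 0, 0], [0, 0, 0, 0, 0, 0, 0]]]}}

```text
t: 19.2
ee_pos: [539.1, -192.1, 436.2]
orientation: [2.667, 1.66, -0.0]
ft_force: [-0.3, 0.4, -7.2]
width: 16.0
grasp_force: 30.0
```

{"method": "step_arm", "body": {"targets": [[[0, 0, 0, 0, 0, 0, 0], [0, 0, 0, 0, 0, 0, 0], [0, 0, 0, 0, 0, 0, 0], [0, 0, 0, 0, 0, 0, 0], [0, 0, 0, 0, 0, 0, 0]]]}}

```text
t: 19.82
ee_pos: [539.1, -192.1, 436.2]
orientation: [-2.667, -1.66, 0.0]
ft_force: [0.6, -0.6, -8.1]
width: 15.9
grasp_force: 30.0
```

{"method": "step_arm", "body": {"targets": [[[0, 0, 0, 0, 0, 0, 0], [0, 0, 0, 0, 0, 0, 0], [0, 0, 0, 0, 0, 0, 0], [0, 0, 0, 0, 0, 0, 0], [0, 0, 0, 0, 0, 0, 0]]]}}

```text
t: 20.45
ee_pos: [539.1, -192.1, 436.2]
orientation: [2.667, 1.66, 0.0]
ft_force: [0.0, 0.5, -7.4]
width: 16.1
grasp_force: 30.0
```

{"method": "step_arm", "body": {"targets": [[[0, 0, 0, 0, 0, 0, 0], [0, 0, 0, 0, 0, 0, 0], [0, 0, 0, 0, 0, 0, 0], [0, 0, 0, 0, 0, 0, 0], [0, 0, 0, 0, 0, 0, 0]]]}}

```text
t: 21.08
ee_pos: [539.2, -192.1, 436.2]
orientation: [2.667, 1.66, 0.0]
ft_force: [-0.7, 0.1, -7.7]
width: 16.0
grasp_force: 30.0
```

```bash
python3 - <<'E'
from h import *
a=load('s4');d=snap('scene','s5');print('moved px diff',np.abs(a['pixels'].astype(int)-d['pixels'])[150:260,190:300].mean())
t=np.radians(63.8);ex=np.array([np.cos(t),np.sin(t),0]);ey=np.array([-np.sin(t),np.cos(t),0])
for s in(-45,45):
  for y in(-115,115): print(s,y,((w2p(a,np.array([539,-192,172])+s*ex+y*ey)[0]-[237-90,199-70])*4).round())
E
```

```text
moved px diff 1.2550688705234159
-45 -115 [252. 484.]
-45 115 [344. 206.]
45 -115 [401. 505.]
45 115 [474. 221.]
```

The projected corners match the picture to about 1.5 px, with the far one at (474,221), so the carrier is level and still. I'll hand in.

```bash
python3 -c "
from workcell import ctrl; print(ctrl.close_job())"
```

```text
the job is handed in; nothing more can be done
None
```

The spare jar was set fully down in the empty well and released, and the carrier was handed in held level and still about 15 cm above the bench with both jars in, at about 21 s of the 61 s allowed.

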